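# Scrub the skills-lab cups and set them to dry

### The job

Scrub the inside of each steel cup that is there with the bottle brush, from the cleanest to the dirtiest (green cup first, then yellow, then red): push the brush down to the bottom, draw it up to the rim and push it down to the bottom again; then put the brush back upright in its stand and stand all the cups upright, wholly on the steel bed of the drying plate. Only then, as the last step, switch the plate on by turning its orange ball dial until the white pointer faces the green mark, leaving the tin and cartons where they are.

Things in the scene. Friction and masses are not known exactly. Their poses are not given: they have to be found in the camera images.
- cup_green: Open straight-sided steel cup with a green sleeve and a green rim, upright on the table at the start (may be absent): outside diameter 62, height 100, wall 4, floor 5 thick, so 54 wide and 95 deep inside; 220 g or so, loose. Origin: centre of its underside, z up along its axis.
- cup_yellow: Open straight-sided steel cup with a yellow sleeve and a yellow rim, upright on the table at the start (may be absent): outside diameter 62, height 100, wall 4, floor 5 thick, so 54 wide and 95 deep inside; 220 g or so, loose. Origin: centre of its underside, z up along its axis.
- cup_red: Open straight-sided steel cup with a red sleeve and a red rim, upright on the table at the start (may be absent): outside diameter 62, height 100, wall 4, floor 5 thick, so 54 wide and 95 deep inside; 220 g or so, loose. Origin: centre of its underside, z up along its axis.
- brush: Bottle brush, 195 long, about 90 g, standing head down in its stand. Origin: centre of the flat lower end of its head; z runs up along its axis. Stiff blue head, 39 diameter, from 0 to 85; thin steel neck; round yellow handle, 18 diameter, from 95 to 195 above the origin. Taken by the handle from above, about 165 above the origin.
- brush_tip (a point): Centre of the flat lower end of the brush head (the same point as the brush's origin).
- stand: Grey open round brush stand fixed to the table: outside diameter 62 (on a 90 mm foot), height 70, inside diameter 54, floor 6 above the table. Origin: centre of its underside, z up. The brush belongs in it, head down, standing on its floor.
- plate: Fixed drying plate (white housing). Its flat steel bed, top face 40 above the table, is 160 along x by 290 along y, centred on the origin, with three 80 mm circles drawn at y = -85, 0 and +85 as a help (a cup may stand anywhere wholly on the bed). Origin: under the centre of the bed, at table height; z up. Beyond the bed's +y end, at the same height, lies a grey deck with the dial, whose axis is at x = 0, y = +205.
- dial_ball (a point): Centre of the dial's smooth orange ball, 44 diameter, 42 above the deck (82 above the table), on the dial's upright axis. Below it are an 18 mm stem and a black skirt, 66 diameter and 6 thick, on the deck, with a white pointer. Fingers slip off unless they grip the ball across its widest part, at this height.
- dial (a joint): Dial angle, rad: 0 = off (stop, the white pointer towards the plate's -x side, at a thin black mark), growing as the dial is turned clockwise seen from above, stop at 2.1. The green mark on the deck is at 1.2. It stays where it is left; turning takes about 0.1 N m. It starts near off.
- tin: Bystander, leave alone: open steel instrument tin 80 x 190, 45 high. Origin: centre of its underside.
- gloves: Bystander, leave alone: white glove carton 120 x 230, 80 high. Origin: centre of its underside.
- carton: Bystander, leave alone: white and green suture carton 70 x 140, 70 high. Origin: centre of its underside.
There are look-alikes about, which are no part of the job. Of the things that look like the brush, the larger one is meant.

How it is judged:
On the way, in this order (a step that is already met when the one before it is completed fails the run):
1. brush tip down at the bottom of the green cup (horizontal distance between brush_tip and cup_green below 0.025 m and z of brush_tip in the frame of cup_green below 0.02 m), for 0.1 s.
2. brush drawn up to near the rim of the green cup (horizontal distance between brush_tip and cup_green below 0.035 m and z of brush_tip in the frame of cup_green above 0.065 m), for 0.05 s.
3. brush tip down at the bottom of the green cup again (all of step 1), for 0.1 s.
4. brush tip down at the bottom of the yellow cup (horizontal distance between brush_tip and cup_yellow below 0.025 m and z of brush_tip in the frame of cup_yellow below 0.02 m), for 0.1 s.
5. brush drawn up to near the rim of the yellow cup (horizontal distance between brush_tip and cup_yellow below 0.035 m and z of brush_tip in the frame of cup_yellow above 0.065 m), for 0.05 s.
6. brush tip down at the bottom of the yellow cup again (all of step 4), for 0.1 s.
7. brush tip down at the bottom of the red cup (horizontal distance between brush_tip and cup_red below 0.025 m and z of brush_tip in the frame of cup_red below 0.02 m), for 0.1 s.
8. brush drawn up to near the rim of the red cup (horizontal distance between brush_tip and cup_red below 0.035 m and z of brush_tip in the frame of cup_red above 0.065 m), for 0.05 s.
9. brush tip down at the bottom of the red cup again (all of step 7), for 0.1 s.
10. every cup stands released on the drying plate and the brush is back in its stand, while the dial is still near off (under 0.6 rad) (x of cup_green in the frame of plate between -0.052 and 0.052 m and y of cup_green in the frame of plate between -0.118 and 0.118 m and z of cup_green in the frame of plate between 0.035 and 0.046 m and angle between each of cup_green, cup_yellow, cup_red's own z axis and vertical below 0.1 rad and contact force between the fingers and cup_green below 0.1 N and linear speed of each of cup_green, cup_yellow, cup_red below 0.03 m/s and x of cup_yellow in the frame of plate between -0.052 and 0.052 m and y of cup_yellow in the frame of plate between -0.118 and 0.118 m and z of cup_yellow in the frame of plate between 0.035 and 0.046 m and contact force between the fingers and cup_yellow below 0.1 N and x of cup_red in the frame of plate between -0.052 and 0.052 m and y of cup_red in the frame of plate between -0.118 and 0.118 m and z of cup_red in the frame of plate between 0.035 and 0.046 m and contact force between the fingers and cup_red below 0.1 N and z of brush_tip in the frame of stand below 0.014 m and horizontal distance between brush_tip and stand below 0.02 m and angle between brush's own z axis and vertical below 0.3 rad and contact force between the fingers and brush below 0.1 N and value of joint dial below 0.6 rad), for 0.1 s.
At the end, for the whole second after the job is handed in: Each cup present is upright, released, at rest on the bed, its axis within 52 mm (x) and 118 mm (y) of the bed centre; the brush is released in its stand, tip within 8 mm of the floor, 20 mm of the axis, under 0.3 rad of tilt; the dial reads 1.07 to 1.33 rad (green mark 1.2) (x of cup_green in the frame of plate between -0.052 and 0.052 m and y of cup_green in the frame of plate between -0.118 and 0.118 m and z of cup_green in the frame of plate between 0.035 and 0.046 m and angle between each of cup_green, cup_yellow, cup_red's own z axis and vertical below 0.1 rad and contact force between the fingers and cup_green below 0.1 N and linear speed of each of cup_green, cup_yellow, cup_red, brush below 0.03 m/s and x of cup_yellow in the frame of plate between -0.052 and 0.052 m and y of cup_yellow in the frame of plate between -0.118 and 0.118 m and z of cup_yellow in the frame of plate between 0.035 and 0.046 m and contact force between the fingers and cup_yellow below 0.1 N and x of cup_red in the frame of plate between -0.052 and 0.052 m and y of cup_red in the frame of plate between -0.118 and 0.118 m and z of cup_red in the frame of plate between 0.035 and 0.046 m and contact force between the fingers and cup_red below 0.1 N and z of brush_tip in the frame of stand below 0.014 m and horizontal distance between brush_tip and stand below 0.02 m and angle between brush's own z axis and vertical below 0.3 rad and contact force between the fingers and brush below 0.1 N and value of joint dial between 1.07 and 1.33 rad); the robot touches nothing.
It fails at once if the instrument tin is shifted more than 30 mm (distance of tin from where it was at the start of the episode above 0.03 m).
It fails at once if the glove carton is shifted more than 30 mm (distance of gloves from where it was at the start of the episode above 0.03 m).
It fails at once if the suture carton is shifted more than 30 mm (distance of carton from where it was at the start of the episode above 0.03 m).
Of cup_green, cup_yellow, cup_red only 2 to 3 are there at a start; the rules pass over those that are not, and their reading is None.
At some moment in a run one of cup_green, cup_yellow, cup_red may be knocked a few centimetres aside while the robot is not near it.
It also fails if it takes over 210 s, if anything falls off the work surface, if the arm or the gripper's body presses on something with over 40 N, if the wrist force passes 120 N, or if a joint passes its speed limit or range.

### The arm

A 6-joint arm with a two-finger parallel gripper is mounted at the origin on the work surface. World frame = base frame: x ahead of the robot, y to its left, z up, the work surface at z = 0. Lengths are in m, angles in rad, forces in N, time in s.
With the tool pointing down it reaches from about 0.35 to 0.775 m from the base axis. Payload 7.3 kg.
Tool frame: the origin (TCP) lies at the centre of the arm's flange, where the gripper is bolted on; the fingertips stand 178 mm ahead of it and the grasp point (between the pads) lies 159 mm ahead of it; z points along the fingers, y is the line along which they close (so a half turn about z gives the same grasp; the last joint's range is limited). The gripper opens to 92 mm and grips with 3 to 60 N. Pads are 19 mm wide; open, the fingers measure 130 mm over their backs; the gripper's body (75 mm by 190 mm) begins 47 mm behind the grasp point.
Start: joints at [1.109, 0.342, 1.524, -0, 1.275, -0.146], TCP at [0.163, 0.499, 0.405] pointing down, gripper open.
Joint ranges: [-2.53, 2.53], [-0.77, 2.02], [0.04, 2.7], [-1, 4.14], [0.28, 2.66], [-3.11, 3.11]. Speed limits (rad/s): [2.57, 2.57, 3.14, 3.14, 3.14, 3.14].

### API

Orientations are given as [roll, pitch, yaw] about the fixed x, y, z axes, in that order (R = Rz(yaw) Ry(pitch) Rx(roll)).
In Python, from cell import telemetry, vision, ticket gives the robot as it stands.
- The arm moves only by the shell command python3 -m crank 'ROWS' [FORCE]. ROWS is JSON, a list of rows, each a list of 5 numbers: the gripper command: -1 is shut, 1 is fully open, values between are in proportion, then the shift along the tool's x, y, z in mm, then the turn about the tool's z in rad. In form: [[fingers, dx, dy, dz, roll], ...]. A call has 1 to 12 rows; each row is the pose to reach, as a shift and turn from the pose commanded when the call began, along the tool's axes at that moment; what a row does not reach only later rows make up. A row lasts 1/12 s, in which the tool goes at most 41.7 mm and 7.16 degrees, less where a joint would pass 70% of its speed; a pose out of reach is approached as far as the arm can. A call with a gripper value outside its range is refused whole. The fingers move at their own pace and stop on an object; FORCE is the grip in N (left out, the last holds). Time passes only in rows, so rows that repeat a pose let the fingers close. It gives the time, the measured TCP pose, the force, the opening and the grip force at its end, in the units of the state.
- telemetry.observe(): the state, without advancing time (a new reading comes with each control period).
- vision.read_camera(name): name is "scene" or "top" or "wrist"; returns (picture, depth): 480x640x3 uint8, red, green, blue; 480x640 float32, m along the optical axis (not along the pixel's ray), 0 where there is no reading.
- vision.get_calibration(name): a dict with "camera_matrix" (3x3 intrinsics, pixels), "rvec" (rotation vector, rad) and "tvec" (3), from world to camera coordinates, as OpenCV has them. Camera axes: x right, y down, z forward; pixel columns grow to the right and rows downward; lengths in m; the calibration is good to about 2 mm. A picture is of the moment at which its call begins: read the wrist's pose just before it. get_calibration takes no time and is no camera call; for the wrist camera it gives the pose at the moment of the call.
- ticket.hand_in(): hands the job in; it is judged then, once.
The state is a dict: "time": time; "qpos": joint angles; "qvel": joint speeds; "joint_efforts": joint torques, N m; "tool_pos": TCP position; "tool_rot": TCP orientation; "contact_force": force on the tool from outside, world axes, zero at the start; "torque": the same for the moment, N m; "opening": finger opening in m; "grip_force": force on a finger pad.
Only numpy, scipy, OpenCV 4.12 (cv2) and the standard library are available. Lean on these libraries where they do the work, as an engineer would, in place of code of your own. Each camera call takes 0.05 s, during which the arm holds its last target. There are 200 camera calls.

## Working session

There is one attempt and no reset: what is moved stays moved. The work goes in short steps, Python scripts to look and compute and a shell command to move; the robot and the scene stay as the last step left them, time stands still between calls to the robot, and variables do not carry over. Pictures are saved under pics/ and viewed, at most 14 in all, crops included, and the job is handed in when it is done.

```bash
ls; mkdir -p pics; cat > h.py <<'E'
import numpy as np, cv2
from cell import telemetry, vision, ticket
def cam(n):
    c=vision.get_calibration(n); im,d=vision.read_camera(n)
    K=np.array(c["camera_matrix"]);R=cv2.Rodrigues(np.array(c["rvec"],float))[0];t=np.array(c["tvec"],float).ravel()
    return im,d,K,R,t
def ray(u,v,z,K,R,t):
    o=-R.T@t; r=R.T@np.linalg.inv(K)@np.array([u,v,1.]); return o+r*(z-o[2])/r[2]
def cloud(d,K,R,t):
    v,u=np.indices(d.shape); p=np.stack([(u-K[0,2])*d/K[0,0],(v-K[1,2])*d/K[1,1],d],-1)
    return (p-t)@R
def save(n,im): cv2.imwrite('pics/'+n,cv2.cvtColor(im,cv2.COLOR_RGB2BGR))
E
python3 - <<'E'
from h import *
for n in ("top","scene"):
    im,d,K,R,t=cam(n); save(n+'0.png',im); np.savez('/tmp/'+n,im=im,d=d,K=K,R=R,t=t); print(n,-R.T@t,(d>0).mean())
print(telemetry.observe())
E
```

```text
pics
top [ 0.41095807 -0.03299581  1.30460718] 0.9960286458333333
scene [ 0.97466458 -0.81703644  0.80780941] 0.9958365885416667
{'time': 0.1, 'qpos': array([ 1.10901292e+00,  3.42672459e-01,  1.52487435e+00, -1.39206904e-06,
        1.27540908e+00, -1.45980216e-01]), 'qvel': array([ 0.00102888, -0.00252605, -0.00178735,  0.00072979,  0.00128277,
       -0.00020335]), 'joint_efforts': array([ 2.71117111e-03, -4.32008493e+01, -2.44698125e+01,  7.19421892e-02,
        5.27774740e-02, -4.22177254e-05]), 'tool_pos': array([0.16297679, 0.49895316, 0.40412068]), 'tool_rot': array([-3.14024373e+00, -1.96981474e-04,  2.82578973e+00]), 'contact_force': array([ 0.40268033, -0.57104884, -0.72282416]), 'torque': array([-0.00064725,  0.0142384 , -0.00233173]), 'grip_force': 0.0, 'opening': 0.0919672301098768}
```

View pics/top0.png

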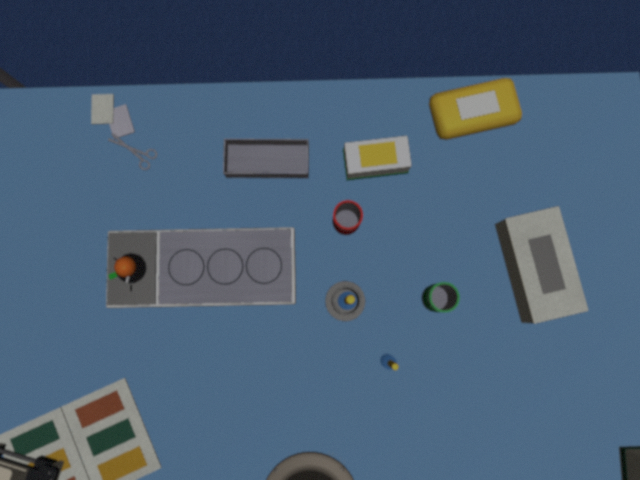

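View pics/scene0.png

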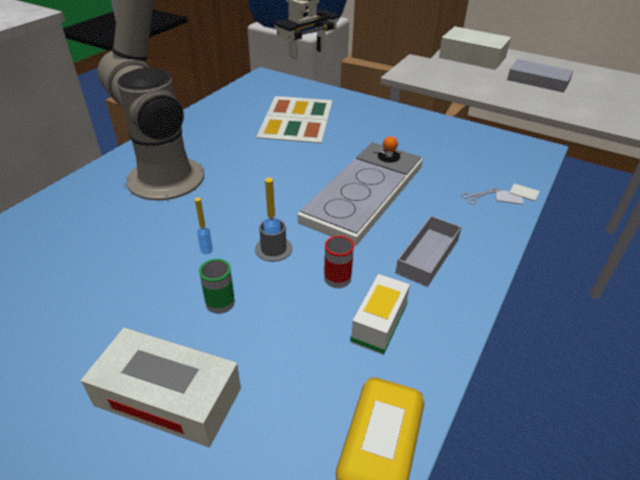

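Top view: red cup at (347,217), green cup at (442,297) and the brush in its stand at (346,300). The plate is at about (226,267) and the dial ball at (125,267). There is no yellow cup, and a small decoy brush sits at (392,363).

```bash
cat >> h.py <<'E'
def circ(P2):
    A=np.c_[2*P2,np.ones(len(P2))]; s=np.linalg.lstsq(A,(P2**2).sum(1),rcond=None)[0]
    return s[:2],np.sqrt(s[2]+s[0]**2+s[1]**2)
def ring(P,c0,zlo,zhi,r=.05):
    m=(P[...,2]>zlo)&(P[...,2]<zhi)&(np.hypot(*(P[...,:2]-c0).transpose(2,0,1))<r)
    q=P[m]; return circ(q[:,:2]),q[:,2].mean(),len(q)
E
python3 - <<'E'
from h import *
f=np.load('/tmp/top.npz');im,d,K,R,t=[f[k] for k in('im','d','K','R','t')]
P=cloud(d,K,R,t)
for n,(u,v),z,lo,hi in [('red',(347,217),.1,.09,.11),('green',(442,297),.1,.09,.11),('stand',(346,300),.07,.06,.08)]:
    c0=ray(u,v,z,K,R,t)[:2]; print(n,c0,ring(P,c0,lo,hi))
c0=ray(348,299,.18,K,R,t)[:2]
q=P[(P[...,2]>.15)&(np.hypot(*(P[...,:2]-c0).transpose(2,0,1))<.06)];print('brush',q.mean(0),q.max(0),q.min(0))
m=(P[...,2]>.19)&(P[...,2]<.3)&(np.hypot(*(P[...,:2]-c0).transpose(2,0,1))<.06);print('brush top',P[m].mean(0),np.ptp(P[m],0))
c0=ray(125,267,.09,K,R,t)[:2]
q=P[(P[...,2]>.06)&(np.hypot(*(P[...,:2]-c0).transpose(2,0,1))<.06)]
A=np.c_[2*q,np.ones(len(q))];s=np.linalg.lstsq(A,(q**2).sum(1),rcond=None)[0];print('ball',s[:3],np.sqrt(s[3]+s[:3]@s[:3]),q.mean(0),q[:,2].max())
# plate top surface
c0=ray(200,267,.04,K,R,t)[:2]
m=((P[...,2]>.033)&(P[...,2]<.047)&(np.hypot(*(P[...,:2]-c0).transpose(2,0,1))<.26)).astype(np.uint8)
k,l,st,ce=cv2.connectedComponentsWithStats(m);i=1+st[1:,4].argmax();q=P[l==i][:,:2].astype(np.float32)
print('plate',cv2.minAreaRect(q),cv2.boxPoints(cv2.minAreaRect(q)))
for u,v in[(186,267),(225,267),(264,266)]:print(ray(u,v,.04,K,R,t))
E
```

```text
red [ 0.6040671  -0.09508607] ((array([ 0.60800022, -0.09617357]), np.float64(0.02909308751168931)), np.float64(0.09998430576681372), 220)
green [ 0.43087003 -0.28653949] ((array([ 0.43056154, -0.28979445]), np.float64(0.029258383491842815)), np.float64(0.09972671271495417), 246)
stand [ 0.43058345 -0.08867759] ((array([ 0.42957892, -0.08856831]), np.float64(0.02795078832081883)), np.float64(0.07029718863918621), 184)
brush [ 0.41204987 -0.0364041   1.23805721] [ 0.43781861 -0.03299581  1.30460718] [ 0.41095807 -0.09817803  0.1554646 ]
brush top [ 0.42932823 -0.09034708  0.19987356] [0.0170854  0.01552333 0.01555564]
ball [0.51304044 0.37771137 0.08463137] 0.020431115266094615 [0.51197794 0.37395607 0.09598241] 0.10869264653306916
plate ((0.5115652680397034, 0.22780165076255798), (0.4138828217983246, 0.16944235563278198), 89.56131744384766) [[0.42526215 0.02151497]
 [0.59469956 0.02021764]
 [0.5978684  0.43408835]
 [0.42843097 0.43538564]]
[0.51253826 0.2580305  0.04      ]
[0.51020592 0.17260866 0.04      ]
[0.51006886 0.08715926 0.04      ]
```

```bash
python3 -m crank '[[1,-290,-115,-20,-0.3155],[1,-290,-115,-20,-0.3155],[1,-290,-115,-20,-0.3155],[1,-290,-115,-20,-0.3155],[1,-290,-115,-20,-0.3155],[1,-290,-115,-20,-0.3155],[1,-290,-115,-20,-0.3155],[1,-290,-115,-20,-0.3155],[1,-290,-115,-20,-0.3155],[1,-290,-115,-20,-0.3155]]' 30; python3 -c "
from h import *
s=telemetry.observe();print(s['tool_pos'],s['tool_rot'],s['qpos'])"
```

```text
time: 0.93
tool_pos: [0.4039, 0.2986, 0.4243]
tool_rot: [-3.141, -0.001, 3.138]
contact_force: [0.6, -0.1, 0.2]
opening: 0.0919
grip_force: 0.0
[0.40392323 0.29862065 0.42428903] [-3.14142016e+00 -9.07552470e-04  3.13786137e+00] [ 4.83855242e-01  2.85201936e-01  1.55055047e+00  2.82590719e-04
  1.30672286e+00 -1.08328376e+00]
```

```bash
python3 -m crank '[[1,-25,-388,0,0],[1,-25,-388,0,0],[1,-25,-388,0,0],[1,-25,-388,0,0],[1,-25,-388,0,0],[1,-25,-388,0,0],[1,-25,-388,0,0],[1,-25,-388,0,0],[1,-25,-388,0,0],[1,-25,-388,0,0],[1,-25,-388,0,0],[1,-25,-388,0,0]]'; python3 - <<'E'
from h import *
im,d,K,R,t=cam('wrist'); save('w1.png',im); print(-R.T@t)
E
```

```text
time: 1.93
tool_pos: [0.4277, -0.0877, 0.4244]
tool_rot: [3.14, -0.001, 3.141]
contact_force: [-0.2, 0.5, 0.7]
opening: 0.0919
grip_force: 0.0
[ 0.36289118 -0.08724297  0.40454194]
```

View pics/w1.png

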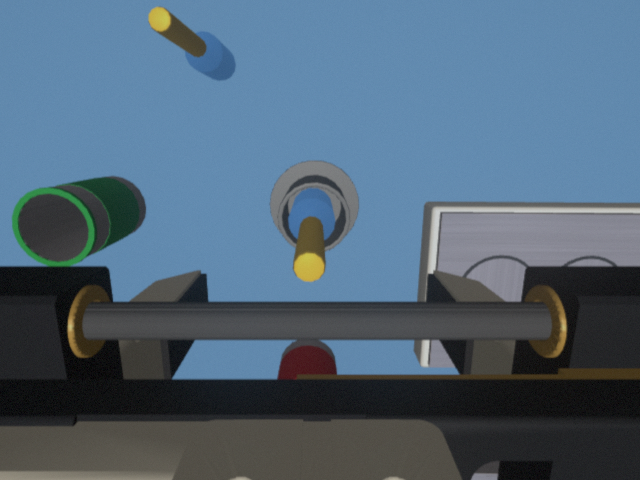

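The wrist view shows the handle top at (310,266) above the stand at (314,205). The green cup's rim centre is at (56,226). I'll convert both to positions.

```bash
python3 - <<'E'
from h import *
im,d,K,R,t=cam('wrist'); P=cloud(d,K,R,t)
print('top',ray(310,266,.201,K,R,t),P[266,310]); c0=ray(314,215,.07,K,R,t)[:2]; print('stand',ring(P,c0,.062,.078,.045))
c0=ray(56,226,.1,K,R,t)[:2]; print('green',c0,ring(P,c0,.092,.108))
E
```

```text
top [ 0.43062953 -0.09001658  0.201     ] [ 0.43066555 -0.09001835  0.20089174]
stand ((array([ 0.43190073, -0.08975923]), np.float64(0.028038232526410856)), np.float64(0.06955642619305188), 1073)
green [ 0.43161804 -0.28863538] ((array([ 0.43257453, -0.29025592]), np.float64(0.029094031630327002)), np.float64(0.09906982137993334), 2399)
```

```bash
python3 -m crank '[[1,-3,-2,30,0],[1,-3,-2,60,0],[1,-3,-2,94,0],[1,-3,-2,94,0],[-1,-3,-2,94,0],[-1,-3,-2,94,0],[-1,-3,-2,94,0],[-1,-3,-2,94,0],[-1,-3,-2,94,0],[-1,-3,-2,94,0],[-1,-3,-2,94,0],[-1,-3,-2,94,0]]' 40
```

```text
time: 3.03
tool_pos: [0.4309, -0.0904, 0.3309]
tool_rot: [-3.142, 0.0, 3.141]
contact_force: [-0.4, -1.1, -1.3]
opening: 0.0432
grip_force: 0.0
```

```bash
python3 -m crank '[[-1,0,0,0,0],[-1,0,0,0,0],[-1,0,0,0,0],[-1,0,0,0,0],[-1,0,0,0,0],[-1,0,0,0,0],[-1,0,0,0,0],[-1,0,0,0,0],[-1,0,0,0,0]]' 40
```

```text
time: 3.78
tool_pos: [0.4308, -0.0903, 0.3306]
tool_rot: [3.141, -0.0, 3.141]
contact_force: [-0.0, -0.2, -1.2]
opening: 0.0173
grip_force: 40.0
```

```bash
python3 -m crank '[[-1,0,0,-40,0],[-1,0,0,-80,0],[-1,0,0,-120,0],[-1,0,0,-140,0],[-1,-1,-60,-140,0],[-1,-1,-100,-140,0],[-1,-1,-130,-140,0],[-1,-1,-130,-140,0],[-1,-1,-130,-140,0]]'; python3 - <<'E'
from h import *
im,d,K,R,t=cam('wrist'); P=cloud(d,K,R,t);save('w2.png',im)
print('green',ring(P,np.array([.4315,-.29]),.092,.108,.05))
s=telemetry.observe();print(s['tool_pos'],s['contact_force'])
T,dT,*k=cam('top');Q=cloud(dT,*k)
for n,c in(('green',(.4315,-.29)),('red',(.608,-.096))):
    try: print(n,ring(Q,np.array(c),.092,.108,.06))
    except Exception as e: print(n,e)
E
```

```text
time: 4.53
tool_pos: [0.4316, -0.2224, 0.4701]
tool_rot: [3.141, -0.001, 3.137]
contact_force: [-0.0, 0.5, -1.6]
opening: 0.0172
grip_force: 40.0
green ((array([ 0.4326997 , -0.29102563]), np.float64(0.029036322008066006)), np.float64(0.09995729565850309), 1370)
[ 0.43162054 -0.22091947  0.47016977] [ 0.02533141  0.57834214 -0.58497803]
green ((array([0., 0.]), np.float64(0.0)), np.float64(nan), 0)
red ((array([ 0.60813806, -0.09613191]), np.float64(0.029106465465485565)), np.float64(0.09975373883609988), 214)h.py:18: RuntimeWarning: Mean of empty slice.
  q=P[m]; return circ(q[:,:2]),q[:,2].mean(),len(q)
  ret = ret.dtype.type(ret / rcount)
```

View pics/w2.png

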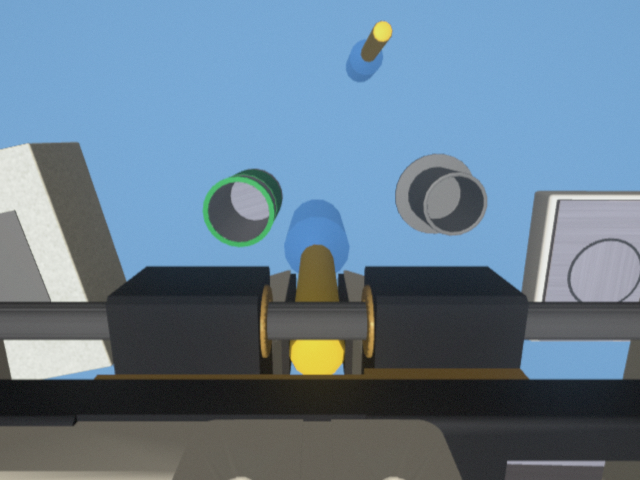

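The brush hangs straight, with its head at (317,240). The green rim is at (240,210), at (0.432,-0.2905).

```bash
python3 -m crank '[[-1,-1,-40,0,0],[-1,-1,-70,0,0],[-1,-1,-70,0,0],[-1,-1,-70,0,0],[-1,-1,-70,40,0],[-1,-1,-70,60,0],[-1,-1,-70,60,0]]'
```

```text
time: 5.22
tool_pos: [0.4323, -0.2877, 0.4068]
tool_rot: [3.135, -0.006, -3.14]
contact_force: [0.1, 0.4, -1.2]
opening: 0.0172
grip_force: 40.0
```

```bash
python3 -m crank '[[-1,0,-2,0,0],[-1,0,-2,25,0],[-1,0,-2,50,0],[-1,0,-2,73,0],[-1,0,-2,73,0],[-1,0,-2,73,0],[-1,0,-2,73,0],[-1,0,-2,73,0]]'
```

```text
time: 5.88
tool_pos: [0.4334, -0.2926, 0.3401]
tool_rot: [-3.139, 0.003, -3.142]
contact_force: [-0.2, 0.0, -1.4]
opening: 0.0174
grip_force: 40.0
```

```bash
python3 -m crank '[[-1,0,1,4,0],[-1,0,1,4,0],[-1,0,1,4,0],[-1,0,1,-30,0],[-1,0,1,-68,0],[-1,0,1,-70,0],[-1,0,1,-70,0],[-1,0,1,-70,0],[-1,0,1,-30,0],[-1,0,1,4,0],[-1,0,1,4,0],[-1,0,1,4,0]]'; python3 -m crank '[[-1,0,0,0,0],[-1,0,0,0,0],[-1,0,0,0,0]]'
```

```text
time: 6.88
tool_pos: [0.4323, -0.291, 0.3316]
tool_rot: [3.138, -0.004, 3.141]
contact_force: [-0.5, -0.4, -0.4]
opening: 0.0174
grip_force: 40.0
time: 7.13
tool_pos: [0.433, -0.2914, 0.3346]
tool_rot: [-3.141, 0.001, 3.141]
contact_force: [-0.1, 0.3, -1.1]
opening: 0.0171
grip_force: 40.0
```

```bash
python3 -m crank '[[-1,0,0,-40,0],[-1,0,0,-80,0],[-1,0,0,-120,0],[-1,0,0,-135,0],[-1,-176,120,-135,0],[-1,-176,120,-135,0],[-1,-176,120,-135,0],[-1,-176,120,-135,0],[-1,-176,120,-135,0],[-1,-176,120,-135,0],[-1,-176,120,-135,0],[-1,-176,120,-135,0]]'; python3 -m crank '[[-1,0,0,0,0],[-1,0,0,0,0]]'; python3 - <<'E'
from h import *
im,d,K,R,t=cam('wrist'); P=cloud(d,K,R,t);save('w3.png',im)
print('red',ring(P,np.array([.608,-.096]),.092,.108,.05))
s=telemetry.observe();print(s['tool_pos'],s['contact_force'])
T,dT,*k=cam('top');Q=cloud(dT,*k)
for n,c in(('green',(.4315,-.29)),('red',(.608,-.096))): print(n,ring(Q,np.array(c),.092,.108,.06))
E
```

```text
time: 8.13
tool_pos: [0.6086, -0.1713, 0.4688]
tool_rot: [-3.141, -0.001, -3.141]
contact_force: [-0.1, -0.1, -0.3]
opening: 0.0171
grip_force: 40.0
time: 8.3
tool_pos: [0.6078, -0.1725, 0.4694]
tool_rot: [-3.141, 0.0, 3.139]
contact_force: [0.3, -1.1, -1.2]
opening: 0.0178
grip_force: 40.0
red ((array([ 0.61082315, -0.09781578]), np.float64(0.029056072037904314)), np.float64(0.10001314894904584), 1374)
[ 0.60783072 -0.17248597  0.46943403] [ 0.51204953 -0.13922227 -0.78459591]
green ((array([ 0.43042754, -0.29007286]), np.float64(0.029110878110397326)), np.float64(0.10014505742562231), 208)
red ((array([ 0.60805637, -0.0953046 ]), np.float64(0.02857460551257977)), np.float64(0.10088479558258355), 89)
```

View pics/w3.png

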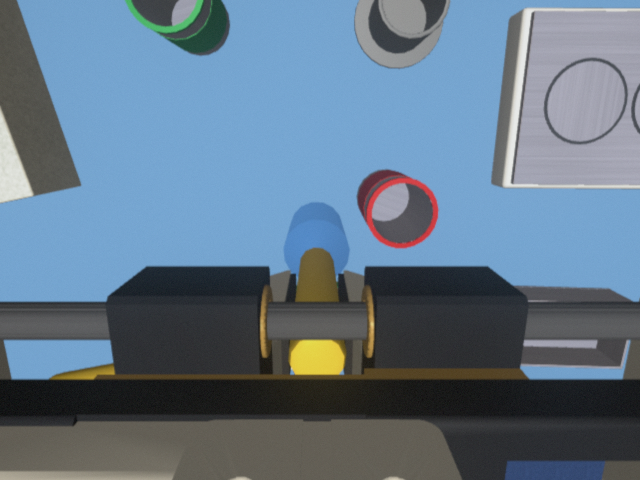

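The red rim is at (402,212), at about (0.6095,-0.097), and has not moved. The brush is still straight.

```bash
python3 -m crank '[[-1,-2,40,0,0],[-1,-2,75,0,0],[-1,-2,75,0,0],[-1,-2,75,0,0],[-1,-2,75,30,0],[-1,-2,75,60,0],[-1,-2,75,60,0],[-1,-2,75,60,0]]'
```

```text
time: 9.07
tool_pos: [0.6105, -0.0976, 0.4078]
tool_rot: [3.141, -0.003, 3.14]
contact_force: [0.2, 0.0, -0.3]
opening: 0.0172
grip_force: 40.0
```

```bash
python3 -m crank '[[-1,0,0,25,0],[-1,0,0,50,0],[-1,0,0,74,0],[-1,0,0,74,0],[-1,0,0,74,0],[-1,0,0,74,0],[-1,0,0,74,0]]' && python3 -m crank '[[-1,0,0,-30,0],[-1,0,0,-68,0],[-1,0,0,-70,0],[-1,0,0,-70,0],[-1,0,0,-70,0],[-1,0,0,-30,0],[-1,0,0,0,0],[-1,0,0,0,0],[-1,0,0,0,0],[-1,0,0,0,0],[-1,0,0,0,0]]'
```

```text
time: 9.65
tool_pos: [0.6115, -0.0968, 0.3375]
tool_rot: [-3.14, 0.004, 3.141]
contact_force: [0.5, 0.1, -0.8]
opening: 0.0172
grip_force: 40.0
time: 10.57
tool_pos: [0.6113, -0.0965, 0.3365]
tool_rot: [-3.141, 0.003, 3.141]
contact_force: [0.2, -0.9, -1.1]
opening: 0.0172
grip_force: 40.0
```

```bash
python3 -m crank '[[-1,0,0,-40,0],[-1,0,0,-80,0],[-1,0,0,-120,0],[-1,0,0,-135,0],[-1,180,7,-135,0],[-1,180,7,-135,0],[-1,180,7,-135,0],[-1,180,7,-135,0],[-1,180,7,-135,0],[-1,180,7,-135,0],[-1,180,7,-135,0]]'; python3 -m crank '[[-1,0,0,30,0],[-1,0,0,30,0]]'
```

```text
time: 11.48
tool_pos: [0.4305, -0.0893, 0.4717]
tool_rot: [-3.14, 0.004, 3.141]
contact_force: [0.2, -0.3, -0.1]
opening: 0.0176
grip_force: 40.0
time: 11.65
tool_pos: [0.4312, -0.0892, 0.4369]
tool_rot: [3.14, -0.004, 3.141]
contact_force: [-1.7, -0.3, -1.4]
opening: 0.0178
grip_force: 40.0
```

```bash
python3 -m crank '[[-1,0,0,35,0],[-1,0,0,70,0],[-1,0,0,90,0],[-1,0,0,109,0],[-1,0,0,109,0],[-1,0,0,109,0],[-1,0,0,109,0]]'
```

```text
time: 12.23
tool_pos: [0.432, -0.0896, 0.3319]
tool_rot: [-3.141, 0.002, 3.142]
contact_force: [0.6, 0.1, -1.6]
opening: 0.0172
grip_force: 40.0
```

```bash
python3 -m crank '[[-0.3,0,0,0,0],[-0.3,0,0,0,0],[-0.3,0,0,0,0],[-0.3,0,0,0,0],[-0.3,0,0,0,0],[-0.3,0,0,0,0],[1,0,0,-35,0],[1,0,0,-70,0],[1,0,0,-105,0],[1,0,0,-120,0],[1,0,0,-120,0]]'; python3 -m crank '[[1,0,-120,0,0],[1,0,-120,0,0],[1,0,-120,0,0],[1,0,-120,0,0],[1,0,-120,0,0],[1,0,-120,0,0]]'; python3 - <<'E'
from h import *
im,d,K,R,t=cam('wrist'); P=cloud(d,K,R,t);save('w4.png',im)
print('green',ring(P,np.array([.4315,-.29]),.092,.108,.05))
s=telemetry.observe();print(s['tool_pos'],s['opening'])
T,dT,*k=cam('top');Q=cloud(dT,*k);save('t4.png',T)
print('red',ring(Q,np.array([.608,-.096]),.092,.108,.06))
E
```

```text
time: 13.15
tool_pos: [0.4312, -0.0895, 0.4546]
tool_rot: [-3.139, 0.007, 3.141]
contact_force: [0.3, -1.6, 0.4]
opening: 0.0607
grip_force: 0.0
time: 13.65
tool_pos: [0.4306, -0.2092, 0.4496]
tool_rot: [3.14, -0.002, 3.141]
contact_force: [1.2, -0.2, -0.1]
opening: 0.0915
grip_force: 0.0
green ((array([ 0.43260622, -0.29091705]), np.float64(0.029025746990502897)), np.float64(0.09991197018928476), 1565)
[ 0.43071538 -0.20863574  0.44997428] 0.09173520081027747
red ((array([ 0.60811335, -0.09615765]), np.float64(0.029105219045177853)), np.float64(0.09995711230637444), 214)
```

View pics/w4.png

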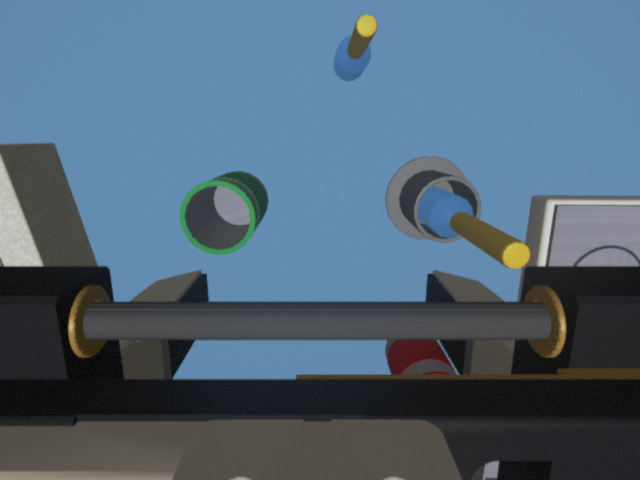

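The brush stands upright in its stand, with the handle top at (514,255). The green rim is at (218,215). Next I'll grasp the green cup.

```bash
python3 -m crank '[[1,-1,-40,0,0],[1,-1,-82,0,0],[1,-1,-82,35,0],[1,-1,-82,70,0],[1,-1,-82,105,0],[1,-1,-82,140,0],[1,-1,-82,175,0],[1,-1,-82,200,0],[1,-1,-82,216,0],[1,-1,-82,216,0],[1,-1,-82,216,0]]'; python3 -m crank '[[-1,0,0,0,0],[-1,0,0,0,0],[-1,0,0,0,0],[-1,0,0,0,0],[-1,0,0,0,0],[-1,0,0,0,0],[-1,0,0,0,0],[-1,0,0,0,0],[-1,0,0,0,0]]' 30
```

```text
time: 14.67
tool_pos: [0.4321, -0.2904, 0.2345]
tool_rot: [3.14, -0.001, -3.14]
contact_force: [-0.1, -0.7, 0.6]
opening: 0.0917
grip_force: 0.0
time: 15.42
tool_pos: [0.4319, -0.2915, 0.2354]
tool_rot: [-3.141, 0.001, 3.141]
contact_force: [-1.7, 0.1, 4.9]
opening: 0.0625
grip_force: 30.0
```

```bash
python3 -m crank '[[-1,0,0,-40,0],[-1,0,0,-80,0],[-1,0,0,-120,0],[-1,0,0,-160,0],[-1,0,0,-200,0],[-1,0,0,-235,0],[-1,0,0,-235,0],[-1,-20,40,-235,0],[-1,-40,80,-235,0],[-1,-60,120,-235,0]]'; python3 -m crank '[[-1,-20,363,0,0],[-1,-20,363,0,0],[-1,-20,363,0,0],[-1,-20,363,0,0],[-1,-20,363,0,0],[-1,-20,363,0,0],[-1,-20,363,0,0],[-1,-20,363,0,0],[-1,-20,363,0,0],[-1,-20,363,0,0],[-1,-20,363,0,0]]';python3 -m crank '[[-1,0,0,40,0],[-1,0,0,80,0],[-1,0,0,80,0]]'
```

```text
time: 16.25
tool_pos: [0.4878, -0.1787, 0.4688]
tool_rot: [3.141, -0.001, 3.139]
contact_force: [0.6, 0.0, -2.3]
opening: 0.0625
grip_force: 30.0
time: 17.17
tool_pos: [0.5075, 0.185, 0.4684]
tool_rot: [-3.141, -0.002, -3.139]
contact_force: [0.2, -0.3, -0.8]
opening: 0.0623
grip_force: 30.0
time: 17.42
tool_pos: [0.5059, 0.1819, 0.3821]
tool_rot: [-3.138, -0.015, 3.14]
contact_force: [-1.7, 0.3, -2.9]
opening: 0.0623
grip_force: 30.0
```

```bash
python3 -m crank '[[-1,-4,8,0,0],[-1,-4,8,0,0],[-1,-4,8,0,0]]'; python3 -m crank '[[-1,0,0,40,0],[-1,0,0,70,0],[-1,0,0,90,0],[-1,0,0,90,0],[-1,0,0,90,0],[-1,0,0,90,0]]'
```

```text
time: 17.67
tool_pos: [0.5128, 0.1915, 0.3921]
tool_rot: [3.141, 0.004, 3.141]
contact_force: [-0.3, 0.3, -2.2]
opening: 0.0625
grip_force: 30.0
time: 18.17
tool_pos: [0.5128, 0.1916, 0.3022]
tool_rot: [3.141, 0.004, 3.141]
contact_force: [0.3, -0.4, -0.4]
opening: 0.0622
grip_force: 30.0
```

```bash
python3 -m crank '[[-1,0,0,15,0],[-1,0,0,25,0],[-1,0,0,27,0],[-1,0,0,27,0],[-1,0,0,27,0],[-1,0,0,27,0]]'; python3 -m crank '[[1,0,0,0,0],[1,0,0,0,0],[1,0,0,0,0],[1,0,0,0,0],[1,0,0,0,0],[1,0,0,0,0],[1,0,0,-20,0],[1,0,0,-60,0],[1,0,0,-100,0],[1,0,0,-140,0],[1,0,0,-170,0],[1,0,0,-170,0]]'; python3 - <<'E'
from h import *
T,dT,*k=cam('top');Q=cloud(dT,*k);save('t5.png',T)
print('red',ring(Q,np.array([.608,-.096]),.092,.108,.06))
s=telemetry.observe();print(s['tool_pos'],s['opening'])
E
```

```text
time: 18.67
tool_pos: [0.5126, 0.1917, 0.2749]
tool_rot: [3.141, 0.004, 3.142]
contact_force: [0.6, 1.0, 6.9]
opening: 0.0625
grip_force: 30.0
time: 19.67
tool_pos: [0.5123, 0.1916, 0.4498]
tool_rot: [3.139, 0.012, 3.141]
contact_force: [1.3, 0.1, 0.3]
opening: 0.0916
grip_force: 0.0
red ((array([ 0.60802724, -0.09610061]), np.float64(0.029129248521428158)), np.float64(0.10026525629850838), 216)
[0.51202848 0.19150648 0.44628306] 0.09195190681684953
```

View pics/t5.png

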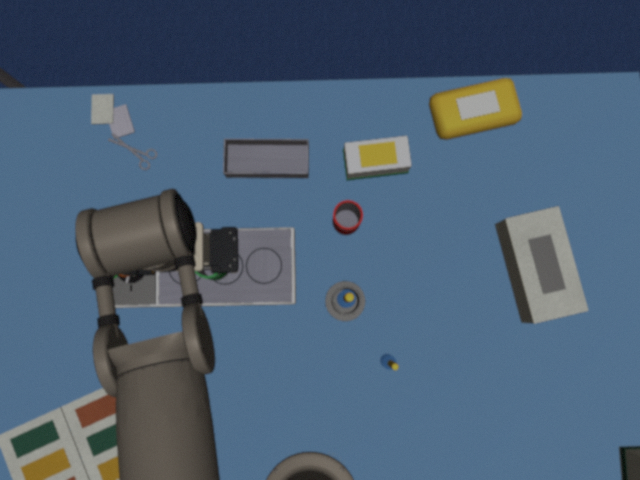

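The green cup is under the gripper on the plate, and red is unmoved at (347,217). Next is the red cup.

```bash
python3 -m crank '[[1,-97,-288,0,0],[1,-97,-288,0,0],[1,-97,-288,0,0],[1,-97,-288,0,0],[1,-97,-288,0,0],[1,-97,-288,0,0],[1,-97,-288,0,0],[1,-97,-288,0,0],[1,-97,-288,0,0],[1,-97,-288,0,0]]'; python3 -m crank '[[1,0,0,0,0],[1,0,0,30,0],[1,0,0,30,0],[1,0,0,30,0]]'; python3 - <<'E'
from h import *
T,dT,*k=cam('top');Q=cloud(dT,*k)
im,d,K,R,t=cam('wrist'); P=cloud(d,K,R,t);save('w5.png',im)
print('green',ring(Q,np.array([.512,.1915]),.13,.15,.06),ring(P,np.array([.512,.1915]),.13,.15,.06))
print('red',ring(P,np.array([.608,-.096]),.092,.108,.06))
E
```

```text
time: 20.55
tool_pos: [0.6087, -0.0969, 0.4409]
tool_rot: [3.14, -0.003, 3.14]
contact_force: [-0.5, 0.1, 0.4]
opening: 0.0919
grip_force: 0.0
time: 20.88
tool_pos: [0.6083, -0.0949, 0.4117]
tool_rot: [3.14, -0.004, -3.14]
contact_force: [1.1, -0.5, 0.3]
opening: 0.0918
grip_force: 0.0
green ((array([0.51195564, 0.1923466 ]), np.float64(0.02913296333133435)), np.float64(0.1398354613419375), 259) ((array([0., 0.]), np.float64(0.0)), np.float64(nan), 0)
red ((array([ 0.6105384 , -0.09722054]), np.float64(0.028988004307467938)), np.float64(0.1000235294186785), 1845)h.py:18: RuntimeWarning: Mean of empty slice.
  q=P[m]; return circ(q[:,:2]),q[:,2].mean(),len(q)
  ret = ret.dtype.type(ret / rcount)
```

View pics/w5.png

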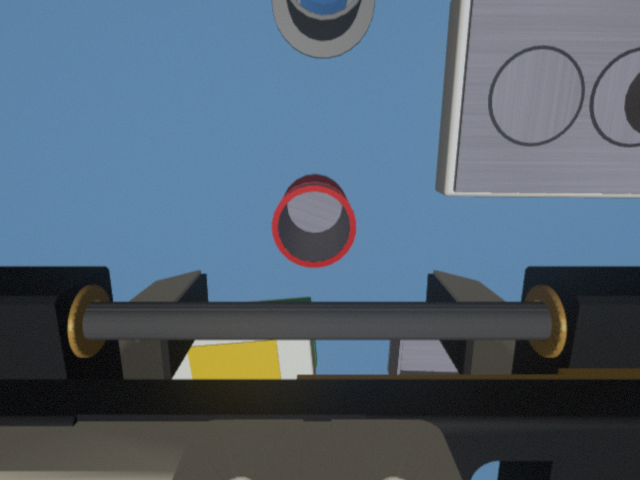

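The red rim is centred at (314,227), in line with the gripper, and the carton is clear behind it.

```bash
python3 -m crank '[[1,-2,-1,35,0],[1,-2,-1,70,0],[1,-2,-1,105,0],[1,-2,-1,140,0],[1,-2,-1,165,0],[1,-2,-1,177,0],[1,-2,-1,177,0],[1,-2,-1,177,0]]'; python3 -m crank '[[-1,0,0,0,0],[-1,0,0,0,0],[-1,0,0,0,0],[-1,0,0,0,0],[-1,0,0,0,0],[-1,0,0,0,0],[-1,0,0,0,0],[-1,0,0,0,0],[-1,0,0,0,0]]' 30
```

```text
time: 21.65
tool_pos: [0.6114, -0.0975, 0.2371]
tool_rot: [-3.141, 0.002, -3.142]
contact_force: [-0.7, -0.5, 0.4]
opening: 0.0918
grip_force: 0.0
time: 22.4
tool_pos: [0.6109, -0.0975, 0.2364]
tool_rot: [-3.141, 0.001, 3.141]
contact_force: [-0.5, 0.6, 5.2]
opening: 0.0623
grip_force: 30.0
```

```bash
python3 -m crank '[[-1,0,0,-40,0],[-1,0,0,-80,0],[-1,0,0,-110,0],[-1,0,0,-120,0],[-1,99,171,-120,0],[-1,99,171,-120,0],[-1,99,171,-120,0],[-1,99,171,-120,0],[-1,99,171,-120,0],[-1,99,171,-120,0],[-1,99,171,-120,0],[-1,99,171,-120,0]]'; python3 -m crank '[[-1,0,0,0,0],[-1,0,0,30,0],[-1,0,0,55,0],[-1,0,0,55,0],[-1,0,0,55,0]]'
```

```text
time: 23.4
tool_pos: [0.512, 0.0732, 0.355]
tool_rot: [-3.141, -0.001, -3.141]
contact_force: [0.3, -0.3, -2.5]
opening: 0.0625
grip_force: 30.0
time: 23.82
tool_pos: [0.512, 0.0725, 0.2998]
tool_rot: [3.142, -0.003, 3.14]
contact_force: [0.1, -0.8, -2.6]
opening: 0.0626
grip_force: 30.0
```

```bash
python3 -m crank '[[-1,0,0,12,0],[-1,0,0,22,0],[-1,0,0,25,0],[-1,0,0,25,0],[-1,0,0,25,0]]'; python3 -m crank '[[1,0,0,0,0],[1,0,0,0,0],[1,0,0,0,0],[1,0,0,0,0],[1,0,0,0,0],[1,0,0,0,0],[1,0,0,-20,0],[1,0,0,-60,0],[1,0,0,-100,0],[1,0,0,-140,0],[1,0,0,-170,0],[1,0,0,-170,0]]'; python3 -m crank '[[1,0,120,0,0],[1,0,120,0,0],[1,0,120,0,0],[1,0,180,0,0],[1,0,180,0,0],[1,0,180,0,0],[1,0,180,0,0]]'; python3 - <<'E'
from h import *
s=telemetry.observe();print(s['tool_pos'],s['tool_rot'],s['qpos'])
T,dT,*k=cam('top');Q=cloud(dT,*k)
im,d,K,R,t=cam('wrist'); P=cloud(d,K,R,t);save('w6.png',im)
for c in((.512,.074),(.512,.192)):print(ring(Q,np.array(c),.13,.15,.055),ring(P,np.array(c),.13,.15,.055))
E
```

```text
time: 24.23
tool_pos: [0.5122, 0.0733, 0.2765]
tool_rot: [3.142, 0.001, 3.141]
contact_force: [-0.0, -0.8, -2.5]
opening: 0.0627
grip_force: 30.0
time: 25.23
tool_pos: [0.5123, 0.0735, 0.4525]
tool_rot: [3.142, 0.012, 3.141]
contact_force: [0.3, 0.5, 0.3]
opening: 0.0919
grip_force: 0.0
time: 25.82
tool_pos: [0.5116, 0.2543, 0.4448]
tool_rot: [-3.141, -0.001, -3.14]
contact_force: [-0.1, 0.4, 0.5]
opening: 0.0917
grip_force: 0.0
[0.5115863  0.25430275 0.44483327] [-3.14089165e+00 -1.16068277e-03 -3.13952067e+00] [ 3.27256321e-01  4.02454760e-01  1.32115783e+00 -2.96842879e-04
  1.41930388e+00 -1.24556741e+00]
((array([0.50983464, 0.07420658]), np.float64(0.029168398554948738)), np.float64(0.14009767569300435), 242) ((array([0.51182679, 0.07481623]), np.float64(0.029011173570375796)), np.float64(0.13841656667419364), 2850)
((array([0.51193085, 0.19202996]), np.float64(0.028995579208393372)), np.float64(0.1397619652951371), 170) ((array([0.5138903 , 0.19252189]), np.float64(0.028974416602983864)), np.float64(0.13943307650407383), 2163)
```

View pics/w6.png

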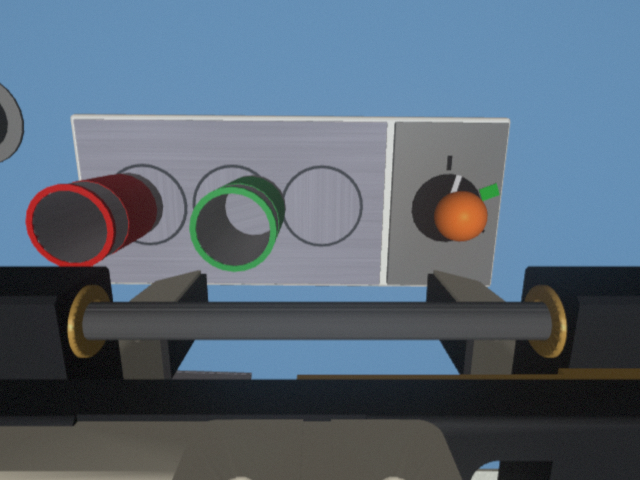

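Both cups stand on the bed, red at (72,225) and green at (235,225). The ball is at (460,216), its pointer tip near (458,178) close to the off mark at (449,162), and the green mark is at (488,191). Next I'll measure the angles.

```bash
python3 - <<'E'
from h import *
im,d,K,R,t=cam('wrist')
P=cloud(d,K,R,t); hsv=cv2.cvtColor(im,cv2.COLOR_RGB2HSV)
roi=np.zeros(d.shape,bool);roi[130:260,395:505]=1
o=roi&(hsv[...,0]<15)&(hsv[...,1]>150)&(hsv[...,2]>80); v,u=np.nonzero(o);b=ray(u.mean(),v.mean(),.082,K,R,t);print('ball',b,o.sum())
q=P[o];A=np.c_[2*q,np.ones(len(q))];s=np.linalg.lstsq(A,(q**2).sum(1),rcond=None)[0];print('sph',s[:3],np.sqrt(s[3]+s[:3]@s[:3]))
c=s[:2]
def ang(n,m,z):
    v,u=np.nonzero(m);p=ray(u.mean(),v.mean(),z,K,R,t);e=p[:2]-c;print(n,p,len(u),np.hypot(*e),np.arctan2(e[1],-e[0]))
ang('green',roi&(hsv[...,0]>45)&(hsv[...,0]<75)&(hsv[...,1]>150),.04)
w=roi&(im.min(-1)>150);w[:,:430]=0;w[:,480:]=0;ang('white',w,.046)
k=roi&(im.max(-1)<45);k[170:]=0;ang('black',k,.04)
E
```

```text
ball [0.51511157 0.37822814 0.082     ] 2003
sph [0.46919067 0.3228603  0.25289166] 0.17025837069311106
green [0.49980506 0.41873184 0.04      ] 187 0.10064091328570428 1.879888928860614
white [0.49064433 0.38444391 0.046     ] 78 0.06521349773875323 1.906015233289879
black [nan nan nan] 0 nan nan<stdin>:9: RuntimeWarning: Mean of empty slice.
  ret = ret.dtype.type(ret / rcount)
```

```bash
python3 -m crank '[[1,-2,124,0,0],[1,-2,124,0,0],[1,-2,124,0,0],[1,-2,124,0,0],[1,-2,124,40,0],[1,-2,124,80,0],[1,-2,124,120,0],[1,-2,124,160,0],[1,-2,124,190,0],[1,-2,124,204,0],[1,-2,124,204,0],[1,-2,124,204,0]]'; python3 -m crank '[[0.3,0,0,0,0],[0.3,0,0,0,0]]'
```

```text
time: 26.97
tool_pos: [0.5145, 0.3764, 0.2416]
tool_rot: [-3.141, -0.001, 3.14]
contact_force: [0.4, 0.6, -0.2]
opening: 0.0918
grip_force: 0.0
time: 27.13
tool_pos: [0.5147, 0.3773, 0.2439]
tool_rot: [3.14, 0.003, 3.141]
contact_force: [0.7, -0.0, -0.0]
opening: 0.0826
grip_force: 0.0
```

```bash
python3 -m crank '[[-1,0,0,1,0],[-1,0,0,1,0],[-1,0,0,1,0],[-1,0,0,1,0],[-1,0,0,1,0],[-1,0,0,1,0],[-1,0,0,1,0],[-1,0,0,1,0],[-1,0,0,1,0],[-1,0,0,1,0]]' 25; python3 -m crank '[[-1,0,0,0,0.1],[-1,0,0,0,0.2],[-1,0,0,0,0.3],[-1,0,0,0,0.4],[-1,0,0,0,0.5],[-1,0,0,0,0.6],[-1,0,0,0,0.7],[-1,0,0,0,0.8],[-1,0,0,0,0.9],[-1,0,0,0,0.95],[-1,0,0,0,0.95],[-1,0,0,0,0.95]]' 25
```

```text
time: 27.97
tool_pos: [0.5139, 0.3774, 0.2408]
tool_rot: [-3.142, -0.0, 3.141]
contact_force: [-1.0, -0.1, 2.1]
opening: 0.0427
grip_force: 25.0
time: 28.97
tool_pos: [0.514, 0.3777, 0.2408]
tool_rot: [3.141, -0.0, 2.193]
contact_force: [-0.4, 1.2, -0.1]
opening: 0.0428
grip_force: 25.0
```

Next I'll release, lift, turn back and look.

```bash
python3 -m crank '[[1,0,0,0,0],[1,0,0,0,0],[1,0,0,0,0],[1,0,0,0,0],[1,0,0,0,0],[1,0,0,0,0],[1,0,0,-30,0],[1,0,0,-70,0],[1,0,0,-110,0],[1,0,0,-150,0],[1,0,0,-190,0],[1,0,0,-200,0]]'; python3 -m crank '[[1,0,0,0,-0.12],[1,0,0,0,-0.24],[1,0,0,0,-0.36],[1,0,0,0,-0.48],[1,0,0,0,-0.6],[1,0,0,0,-0.72],[1,0,0,0,-0.84],[1,0,0,0,-0.95],[1,0,0,0,-0.95],[1,0,0,0,-0.95]]'; python3 - <<'E'
from h import *
im,d,K,R,t=cam('wrist'); save('w7.png',im); hsv=cv2.cvtColor(im,cv2.COLOR_RGB2HSV)
o=(hsv[...,0]<12)&(hsv[...,1]>150)&(hsv[...,2]>110);o[270:]=0
k,l,st,ce=cv2.connectedComponentsWithStats(o.astype(np.uint8));i=1+st[1:,4].argmax();c=ray(*ce[i],.082,K,R,t)[:2];print(c,ce[i])
def ang(n,m,z):
    v,u=np.nonzero(m);p=ray(u.mean(),v.mean(),z,K,R,t);e=p[:2]-c;print(n,u.mean(),v.mean(),len(u),np.hypot(*e),np.arctan2(e[1],-e[0]))
roi=np.zeros(d.shape,bool);u,v=ce[i].astype(int);roi[max(0,v-75):v+50,u-80:u+80]=1
ang('green',roi&(hsv[...,0]>45)&(hsv[...,0]<75)&(hsv[...,1]>150),.04)
P=cloud(d,K,R,t);r=np.hypot(*(P[...,:2]-c).transpose(2,0,1))
ang('white',roi&(im.min(-1)>140)&(r<.034)&(P[...,2]<.055),.046)
E
```

```text
time: 29.97
tool_pos: [0.5138, 0.3775, 0.4487]
tool_rot: [3.13, 0.001, 2.192]
contact_force: [0.7, 0.5, 0.5]
opening: 0.0917
grip_force: 0.0
time: 30.8
tool_pos: [0.5139, 0.3774, 0.4404]
tool_rot: [-3.141, -0.0, 3.138]
contact_force: [0.2, 0.9, -0.5]
opening: 0.0921
grip_force: 0.0
[0.51523585 0.37745452] [316.47948561 214.22167789]
green 359.75 189.6086956521739 184 0.04385777184512022 1.2120743559245089
white 344.0 196.672131147541 61 0.02754219108184558 1.214216623192768
```

View pics/w7.png

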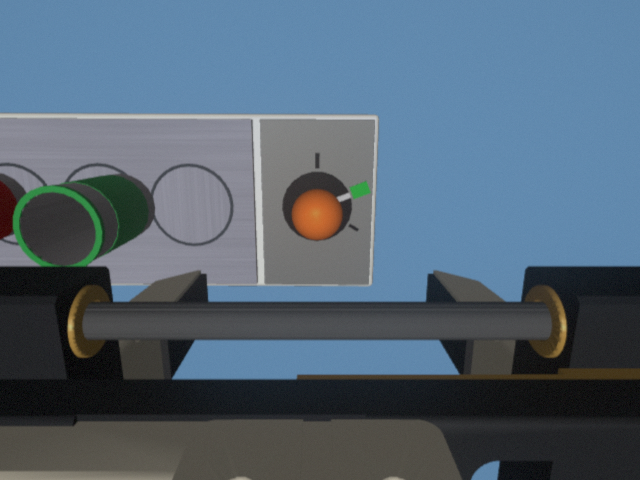

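The pointer at (344,197) lines up with the green mark at (360,190), about 1.21 rad. One last check of the cups and brush before handing in.

```bash
python3 - <<'E'
from h import *
T,dT,*k=cam('top');Q=cloud(dT,*k);P=cloud(*cam('wrist')[1:])
print('red',ring(Q,np.array([.511,.074]),.13,.15,.055)); print('green',ring(P,np.array([.512,.192]),.13,.15,.055))
m=(Q[...,2]>.19)&(Q[...,2]<.21)&(np.hypot(*(Q[...,:2]-[.4296,-.09]).transpose(2,0,1))<.06);print(Q[m].mean(0))
print(ring(Q,np.array([.608,-.096]),.05,.11,.03)[2])
E
```

```text
red ((array([0.50983671, 0.07417463]), np.float64(0.029190701249978055)), np.float64(0.1400965374673701), 240)
green ((array([0.51382709, 0.19327957]), np.float64(0.028959563268235632)), np.float64(0.13822511420053146), 2917)
[ 0.43378908 -0.08864103  0.20106392]
0h.py:18: RuntimeWarning: Mean of empty slice.
  q=P[m]; return circ(q[:,:2]),q[:,2].mean(),len(q)
  ret = ret.dtype.type(ret / rcount)
```

```bash
python3 -c "
from h import *
print(ticket.hand_in())"
```

```text
the job is handed in; nothing more can be done
None
```

I scrubbed the green cup and then the red one (no yellow cup was there), put the brush back in its stand, stood both cups on the bed and turned the dial to about 1.21 rad; the job is handed in, but no verdict came back.

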